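Tip the pressing block onto the embossing die

ROBOT

A 7-joint arm with a two-finger parallel gripper is mounted at the origin on the work surface. World frame = base frame: x ahead of the robot, y to its left, z up, the work surface at z = 0. Lengths are in m, angles in rad, forces in N, time in s.
With the tool pointing down it reaches from about 0.425 to 0.925 m from the base axis. Payload 6.8 kg.
Tool frame: the origin (TCP) lies on the centre line of the jaws, within the pads' length; the fingertips stand 14 mm ahead of it and the grasp point (between the pads) lies 5 mm behind it (bot.finger_overhang is the distance from the TCP to the fingertips, in m); z points along the fingers, y is the line along which they close (so a half turn about z gives the same grasp; the last joint's range is limited). The gripper opens to 85 mm and grips with 20 to 120 N. Pads are 22 mm wide; open, the fingers measure 114 mm over their backs; the gripper's body (76 mm by 85 mm) begins 54 mm behind the grasp point. The pads swing forward as they close: fully open they stand 13 mm farther back than shut.
Start: joints at [-1.341, 0.477, 0.022, 1.555, -0.011, 1.109, -0.083], TCP at [0.224, 0.637, 0.245] pointing down, gripper open.
Joint ranges: [-2.96, 2.96], [-0.34, 2.1], [-1.41, 1.46], [0.24, 2.44], [-1.37, 4.51], [0.17, 1.92], [-2.96, 2.96]. Speed limits (rad/s): [2.39, 2.39, 3.14, 3.14, 3.14, 3.14, 3.14].

INTERFACE

Orientations are given as a unit quaternion [w, x, y, z].
In Python, from station import bot gives the robot as it stands.
- The arm moves only by the shell command python3 -m inch 'ROWS' [OPENING] [FORCE]. ROWS is JSON, a list of rows, each a list of 4 numbers: the shift along the tool's x, y, z in m, then the turn about the tool's z in degrees. A call has 1 to 12 rows; each row shifts and turns the commanded pose from where the row before left it, along the tool's axes as they then stand; what a row does not reach is not made up. A row lasts 1/10 s, in which the tool goes at most 50 mm and 8.59 degrees, less where a joint would pass 70% of its speed; a pose out of reach is approached as far as the arm can. A call is refused whole if a number of a shift passes 0.05 or a number of a turn 8.59, either way. A call with a gripper value outside its range is refused whole. OPENING is the finger opening in m, from 0 to 0.0854, set as the call begins (- or left out, the last holds). The fingers move at their own pace and stop on an object; FORCE is the grip in N (left out, the last holds). Time passes only in rows, so rows that do not move let the fingers close. It gives the time, the measured TCP pose, the force, the opening and the grip force at its end, in the units of the state.
- bot.get_obs(): the state, without advancing time (a new reading comes with each control period).
- bot.read_camera(name): name is "scene" or "top" or "wrist"; returns a dict with "color" (420x560x3 uint8, red, green, blue), "mtx" (3x3 intrinsics, pixels), "world_from_camera" (4x4, takes a point from camera to world coordinates); the wrist camera has in their place "hand_eye" (4x4, takes a point from camera to tool coordinates, whose origin is the TCP and whose axes are the flange's). Camera axes: x right, y up, looking along -z (the intrinsics and any distortion apply to the point x, -y, -z); pixel columns grow to the right and rows downward; lengths in m; the calibration is good to about 2 mm. A picture is of the moment at which its call begins: read the wrist's pose just before it. There is no depth.
- bot.hand_in(): hands the job in; it is judged then, once.
The state is a dict: "t": time; "q": joint angles; "joint_vel": joint speeds; "joint_torque": joint torques, N m; "eef_pos": TCP position; "tool_rot": TCP orientation; "contact_force": force on the tool from outside, world axes, zero at the start; "torque": the same for the moment, N m; "gripper_width": opening from 0.0 (shut) to 1.0 (fully open); "grasp_force": force on a finger pad.
Only numpy, scipy, OpenCV 4.12 (cv2) and the standard library are available. Lean on these libraries where they do the work, as an engineer would, in place of code of your own. Each camera call takes 0.05 s, during which the arm holds its last target. There are 200 camera calls.

TASK

Without gripping or lifting it, push the standing pressing block over so that it falls with its cream pad face-down on the brown die plate of the embossing jig. Then push it gently along the jig until it sits snug against both aluminium stops, flat and square in their corner, and leave it there. Do not disturb the dye jar, the hand stamp or the pen pot.

Things in the scene. Friction and masses are not known exactly. Their poses are not given: they have to be found in the camera images.
- jig: Embossing jig, fixed to the bench: pale wooden base 200 x 200 x 12 mm, a brown patterned die plate inlaid flush in its top. Origin: centre of its underside, on the bench; z up. Aluminium stop bars, 15 mm wide, top 30 mm above the bench, run along its +x and +y edges. Its -x edge (facing the robot, turned by up to 0.5 rad) and -y edge are open.
- jig_corner (a point): Inner corner where the two stops meet, at the level of the jig's top surface: 85, 85, 12 mm in the jig's frame, axes as the jig's. The stops' inner faces are the planes x = 85 mm and y = 85 mm of the jig's frame.
- block: Pressing block, loose: wooden slab 24 mm thick (its x), 120 wide (y), 90 high (z), about 0.3 kg; cream pad on its +x face, red plate on its -x face. Starts standing on a 120 mm edge on the jig near the open -x edge, red side to the robot, x axis within 0.12 rad of the jig's. Origin: centre of the underside as it stands. Lying on the pad, its x points down, its z along the jig's x.
- block_mid (a point): Centre of the pressing block, 45 mm up its z axis from its origin. Fully home, it lies at 40, 25, 24 mm in the jig's frame. Pushed low on its edges, the lying block slides on the jig (friction 1 to 3 N).
- block_head (a point): Middle of the block's top edge as it stands: 90 mm up its z axis from its origin. Pushed near here on the red face, along the block's +x, the block tips about its lower front edge, balances at about 15 degrees and then falls on its pad.
- dye: Bystander: amber glass dye jar with a black cap, 50 mm diameter, 110 mm high, loose, standing beside the jig. Origin: centre of its underside.
- stamp: Bystander: dark wooden hand stamp with a waisted handle, 48 mm diameter at the foot, 92 mm high, loose, standing beside the jig. Origin: centre of its underside.
- pens: Bystander: white pen pot with a green band, 57 mm diameter, 135 mm high with its pens, loose, standing beside the jig. Origin: centre of its underside.

How it is judged:
By the outcome, as a careful person would: the job done as asked, in the order asked, and still so for the second after the job is handed in, with the robot touching nothing.
It also fails if it takes over 61 s, if anything falls off the work surface, if the arm or the gripper's body presses on something with over 40 N, if the wrist force passes 120 N, or if a joint passes its speed limit or range.

## Working session

There is one attempt and no reset: what is moved stays moved. The work goes in short steps, Python scripts to look and compute and a shell command to move; the robot and the scene stay as the last step left them, time stands still between calls to the robot, and variables do not carry over. Pictures are saved under pics/ and viewed, at most 10 in all, crops included, and the job is handed in when it is done.

```bash
mkdir -p pics; ls
python3 - <<'E'
from station import bot
import cv2
o=bot.get_obs();print({k:o[k] for k in('t','eef_pos','tool_rot','gripper_width','contact_force')})
for n in('top','scene'):
    c=bot.read_camera(n);cv2.imwrite(f'pics/{n}0.png',c['color'][:,:,::-1]);print(n,c['mtx'],c['world_from_camera'],[k for k in c])
E
```

```text
pics
{'t': 0.0, 'eef_pos': array([0.22352456, 0.63631817, 0.24432792]), 'tool_rot': array([-8.51040264e-05,  1.68086019e-01,  9.85771909e-01, -9.09428065e-04]), 'gripper_width': 1.003450939394199, 'contact_force': array([-0.27985043,  0.04976168,  0.17830905])}
top [[477.34104015   0.         284.19471156]
 [  0.         477.34104015 201.83435603]
 [  0.           0.           1.        ]] [[-0.022586    0.99247965 -0.12030804  0.50186101]
 [-0.99955802 -0.02474441 -0.01647687  0.01116395]
 [-0.01932991  0.11988272  0.99259986  0.99175957]
 [ 0.          0.          0.          1.        ]] ['color', 'mtx', 'world_from_camera']
scene [[452.00355506   0.         285.72368619]
 [  0.         452.00355506 206.9658793 ]
 [  0.           0.           1.        ]] [[-0.05814911 -0.72014532  0.69138224  1.25170116]
 [ 0.9982982  -0.04500022  0.03709012  0.05869972]
 [ 0.00440207  0.69236241  0.7215365   0.76989344]
 [ 0.          0.          0.          1.        ]] ['color', 'mtx', 'world_from_camera']
```

View pics/top0.png

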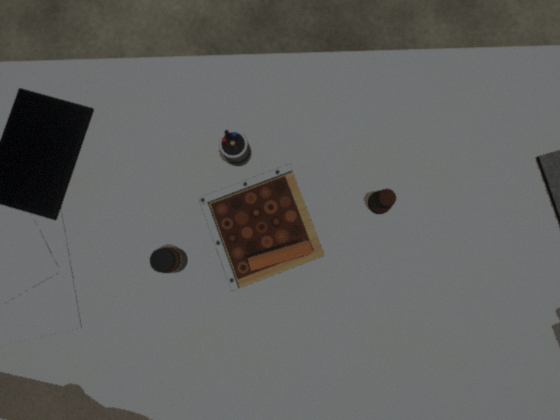

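View pics/scene0.png

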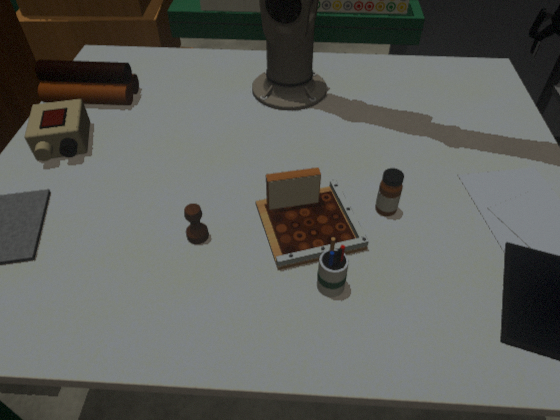

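The top view shows the jig at px ~(262,228), turned so that the corner of the stops is at the upper left (203,200). The block stands near the bottom edge (280,256), with the pens at (234,148), the dye at (167,260) and the stamp at (381,201). I'll zoom in for the corners.

Run:
```python
import cv2,numpy as np
a=cv2.imread('pics/top0.png')[155:300,190:340]
b=cv2.imread('pics/scene0.png')[155:275,245:375]
a=cv2.resize(a,None,fx=3.9,fy=3.9,interpolation=cv2.INTER_CUBIC);b=cv2.resize(b,None,fx=3.9,fy=3.9,interpolation=cv2.INTER_CUBIC)
g=lambda i:np.clip(255*(i/255.)**.55,0,255).astype('uint8')
cv2.imwrite('pics/a.png',g(a));cv2.imwrite('pics/b.png',g(b))
```

```text
(no output)
```

View pics/a.png

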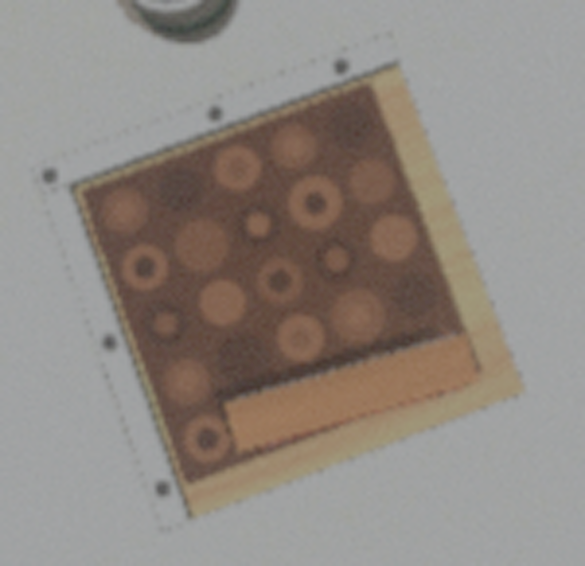

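View pics/b.png

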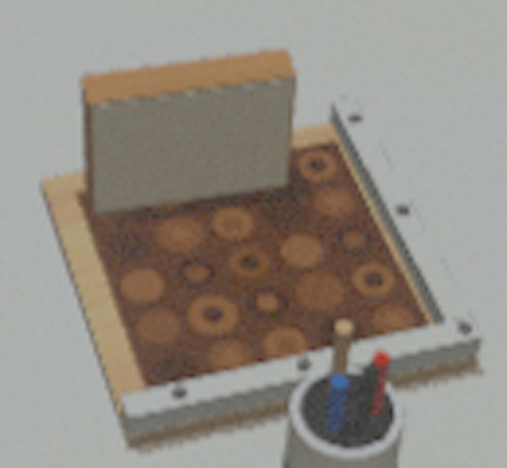

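The crops show these corners:
- **Jig, top crop:** inner corner (75,188), base edge ends (398,64) and (188,517), open corner (523,392).
- **Block top face:** (225,402), (238,453), (480,373), (463,335).

I'll fit the poses from both views.

```bash
cat > h.py <<'E'
import numpy as np
from scipy.optimize import least_squares
from station import bot
def cams():
    return {n:(lambda c:(c['mtx'],np.linalg.inv(c['world_from_camera'])))(bot.read_camera(n)) for n in('top','scene')}
def proj(C,P):
    K,T=C;p=np.atleast_2d(P)@T[:3,:3].T+T[:3,3];p=p*[1,-1,-1];q=p@K.T;return q[:,:2]/q[:,2:]
def ray(C,uv,z):
    K,T=C;W=np.linalg.inv(T);d=np.linalg.inv(K)@[*uv,1];d=W[:3,:3]@(d*[1,-1,-1]);o=W[:3,3];return o+d*(z-o[2])/d[2]
def R(a):return np.array([[np.cos(a),-np.sin(a),0],[np.sin(a),np.cos(a),0],[0,0,1]])
def fit(obs,C,z0,x0):
    # obs: list (cam, local xyz mm, uv)
    f=lambda p:np.ravel([proj(C[c],R(p[2])@(np.array(l)/1e3)+[p[0],p[1],z0])[0]-uv for c,l,uv in obs])
    r=least_squares(f,x0,x_scale=[.01,.01,.1],loss='soft_l1');return r.x,f(r.x).reshape(-1,2)
E
python3 - <<'E'
from h import *
C=cams()
A=lambda u,v:np.array([(u+.5)/3.9-.5+190,(v+.5)/3.9-.5+155])
B=lambda u,v:np.array([(u+.5)/3.9-.5+245,(v+.5)/3.9-.5+155])
t,s='top','scene'
J=[(t,(85,85,12),A(75,188)),(t,(85,-100,12),A(398,64)),(t,(-100,85,12),A(188,517)),(t,(-100,-100,12),A(523,392)),(t,(100,100,30),A(37,170)),(t,(100,-100,30),A(393,33)),(t,(-100,100,30),A(165,530)),
(s,(-100,-100,12),B(42,184)),(s,(85,-100,30),B(120,400)),(s,(100,100,30),B(478,343)),(s,(-100,100,30),B(345,95))]
x=[.5,.05,.3]
for nm,o in(('both',J),('top',J[:7]),('sc',J[7:])):
    p,r=fit(o,C,0,x);print(nm,p.round(4),r.round(1).tolist())
Bk=[(t,(12,60,90),A(225,402)),(t,(-12,60,90),A(238,453)),(t,(-12,-60,90),A(480,373)),(t,(12,-60,90),A(463,335)),
(s,(-12,-60,90),B(83,78)),(s,(12,-60,90),B(88,104)),(s,(12,60,90),B(295,78)),(s,(-12,60,90),B(288,50)),(s,(12,-60,0),B(92,212)),(s,(12,60,0),B(290,187))]
for nm,o in(('both',Bk),('top',Bk[:4]),('sc',Bk[4:])):
    p,r=fit(o,C,.012,x);print(nm,p.round(4),r.round(1).tolist())
for n,uv,z in(('pens',(235,147),.1),('dye',(163,260),.11),('stamp',(388,198),.09)):print(n,ray(C['top'],uv,z))
for n,uv,z in(('pens',(333,285),0.02),('dye',(388,208),.02),('stamp',(198,235),.015)):print(n,ray(C['scene'],uv,z))
E
```

```text
both [0.571  0.0744 0.3388] [[0.4, -0.2], [1.0, 0.2], [2.0, 0.1], [1.2, -0.4], [-0.8, -0.9], [-0.4, -0.2], [-0.2, -0.0], [-0.2, -1.0], [0.3, -0.8], [1.6, -1.4], [2.6, 0.5]]
top [0.5706 0.0753 0.3367] [[0.0, -0.2], [0.7, 0.4], [1.4, 0.2], [0.7, -0.0], [-1.2, -0.8], [-0.7, 0.0], [-0.8, 0.1]]
sc [0.5729 0.0719 0.3478] [[-1.6, -0.1], [-0.5, 0.1], [0.7, -1.1], [1.1, 0.8]]
both [0.5108 0.0357 0.2619] [[-0.0, 0.1], [0.1, -0.4], [0.3, 1.8], [1.0, -1.0], [-0.2, -0.4], [0.4, 0.2], [1.0, -0.5], [0.1, -0.3], [0.4, 1.1], [-0.0, 0.1]]
top [0.5113 0.0363 0.2768] [[-0.3, 0.4], [0.0, -0.2], [-0.1, 1.0], [0.4, -1.6]]
sc [0.5107 0.0351 0.248 ] [[-0.4, -0.7], [0.0, -0.1], [0.8, -0.3], [-0.0, -0.2], [-0.0, 0.8], [-0.3, 0.4]]
pens [0.71789695 0.11765323 0.1       ]
dye [0.50635248 0.25157405 0.11      ]
stamp [ 0.61357459 -0.17092961  0.09      ]
pens [0.74041231 0.12568967 0.02      ]
dye [0.5217795  0.25486484 0.02      ]
stamp [ 0.62493634 -0.16623603  0.015     ]
```

```bash
cat >> h.py <<'E'
def pose():
    o=bot.get_obs();w,x,y,z=o['tool_rot'];psi=np.degrees(np.arctan2(2*(x*y+w*z),1-2*(y*y+z*z)));return o,np.array(o['eef_pos']),psi
def to(x,y,z,psi):
    o,p,a=pose();d=np.array([x,y,z])-p;f=np.radians(a if psi is None else psi)
    sh=[d[0]*np.cos(f)+d[1]*np.sin(f),d[0]*np.sin(f)-d[1]*np.cos(f),-d[2]]
    print('t',o['t'],'p',p.round(4),'psi',round(a,2),'turn',None if psi is None else round((a-psi+180)%360-180,2),'shift mm after turn',(1e3*np.array(sh)).round(1))
E
python3 -c "from h import *;print(bot.finger_overhang);to(.40,.35,.245,195);print(bot.read_camera('wrist')['hand_eye'])"
python3 -m inch '[[0,0,0,-8.5],[0,0,0,-8.5],[0,0,0,-8.5],[0,0,0,-8.5]]' 0.05
python3 -c "from h import *;to(.40,.35,.245,195)"
```

```text
0.014
t 0.2 p [0.2236 0.6365 0.2447] psi 160.65 turn -34.35 shift mm after turn [-9.620e+01 -3.224e+02 -3.000e-01]
[[-4.36741382e-04  9.47118671e-01  3.20883207e-01  8.35990661e-02]
 [ 9.99999845e-01  3.03196676e-04  4.66144934e-04 -6.96445414e-05]
 [ 3.44203849e-04  3.20883361e-01 -9.47118657e-01 -1.28041617e-01]
 [ 0.00000000e+00  0.00000000e+00  0.00000000e+00  1.00000000e+00]]
t: 0.65
eef_pos: [0.2237, 0.6368, 0.2452]
tool_rot: [-0.0, -0.13, 0.991, -0.0]
contact_force: [-0.6, 0.1, 0.5]
gripper_width: 0.587
grasp_force: 0.0
t 0.65 p [0.2237 0.6368 0.2452] psi -165.01 turn -0.01 shift mm after turn [-9.610e+01 -3.226e+02  2.000e-01]
```

```bash
python3 -m inch '[[-0.0096,-0.0322,0,0],[-0.0096,-0.0322,0,0],[-0.0096,-0.0322,0,0],[-0.0096,-0.0322,0,0],[-0.0096,-0.0322,0,0],[-0.0096,-0.0322,0,0],[-0.0096,-0.0322,0,0],[-0.0096,-0.0322,0,0],[-0.0096,-0.0322,0,0],[-0.0096,-0.0322,0,0]]'
python3 -c "from h import *;to(.447,.018,.245,195)"
```

```text
t: 1.65
eef_pos: [0.3986, 0.3483, 0.2454]
tool_rot: [0.0, -0.127, 0.992, 0.0]
contact_force: [-0.7, 0.5, -0.5]
gripper_width: 0.589
grasp_force: 0.0
t 1.65 p [0.3986 0.3483 0.2454] psi -165.36 turn -0.36 shift mm after turn [  38.7 -331.6    0.4]
```

```bash
python3 -m inch '[[0.0039,-0.0332,0,0],[0.0039,-0.0332,0,0],[0.0039,-0.0332,0,0],[0.0039,-0.0332,0,0],[0.0039,-0.0332,0,0],[0.0039,-0.0332,0,0],[0.0039,-0.0332,0,0],[0.0039,-0.0332,0,0],[0.0039,-0.0332,0,0],[0.0039,-0.0332,0,0],[0,0,0,0]]'
python3 -m inch '[[0,0,0.03,0],[0,0,0.03,0],[0,0,0.03,0],[0,0,0.03,0],[0,0,0.03,0],[0,0,0,0]]'
python3 - <<'E'
from h import *
import cv2
to(.4502,.0194,.095,195)
w=bot.read_camera('wrist')['color'];s=bot.read_camera('scene')['color'][120:330,180:460]
cv2.imwrite('pics/w1.png',np.hstack([cv2.resize(w[:,:,::-1],(480,360)),cv2.resize(s[:,:,::-1],(320,240)) if 0 else cv2.copyMakeBorder(cv2.resize(s[:,:,::-1],(320,240)),0,120,0,0,0)]))
E
```

```text
t: 2.75
eef_pos: [0.4444, 0.014, 0.2455]
tool_rot: [0.0, -0.124, 0.992, -0.001]
contact_force: [0.1, 0.1, 0.3]
gripper_width: 0.586
grasp_force: 0.0
t: 3.35
eef_pos: [0.4416, 0.0188, 0.0926]
tool_rot: [-0.003, -0.128, 0.992, -0.0]
contact_force: [-0.5, 1.2, -0.0]
gripper_width: 0.589
grasp_force: 0.0
t 3.35 p [0.4416 0.0188 0.0926] psi -165.31 turn -0.31 shift mm after turn [-8.4 -1.7 -2.4]
```

View pics/w1.png

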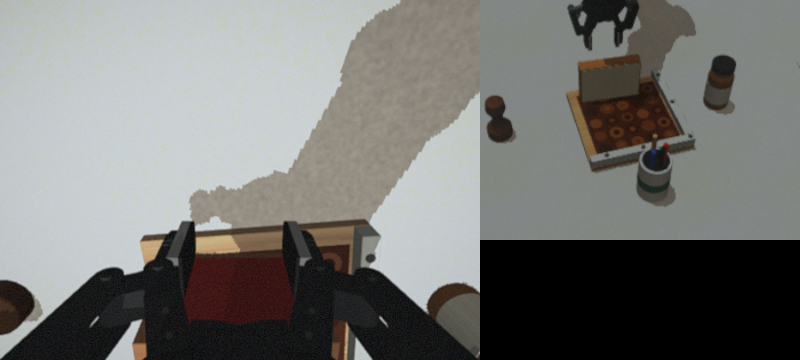

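The wrist view shows the two fingertips behind the red face and centred on it, and the scene crop shows the block still standing. I'll approach, then push slowly.

```bash
python3 -m inch '[[-0.014,0,0,0],[-0.014,0,0,0],[-0.012,0,0,0],[-0.003,0,0,0],[-0.003,0,0,0],[-0.003,0,0,0],[-0.003,0,0,0],[-0.003,0,0,0],[-0.003,0,0,0],[-0.003,0,0,0]]'
python3 - <<'E'
from h import *
import cv2
to(.51,.04,.095,195)
cv2.imwrite('pics/s2.png',bot.read_camera('scene')['color'][:,:,::-1])
E
python3 -m inch '[[-0.003,0,0,0],[-0.003,0,0,0],[-0.003,0,0,0]]'
python3 - <<'E'
from h import *
import cv2
to(.51,.04,.095,195)
s=[cv2.imread('pics/s2.png'),bot.read_camera('scene')['color'][:,:,::-1]]
cv2.imwrite('pics/s3.png',np.hstack([cv2.resize(i[130:290,220:410],None,fx=2.1,fy=2.1) for i in s]))
E
```

```text
t: 4.45
eef_pos: [0.5035, 0.034, 0.0953]
tool_rot: [0.0, -0.127, 0.992, 0.0]
contact_force: [0.1, -0.2, -0.0]
gripper_width: 0.585
grasp_force: 0.1
t 4.45 p [0.5035 0.034  0.0953] psi -165.36 turn -0.36 shift mm after turn [-7.9  4.1  0.3]
t: 4.8
eef_pos: [0.5122, 0.0363, 0.0953]
tool_rot: [0.0, -0.127, 0.992, 0.0]
contact_force: [0.2, -0.0, 0.5]
gripper_width: 0.586
grasp_force: 0.0
t 4.8 p [0.5122 0.0363 0.0953] psi -165.36 turn -0.36 shift mm after turn [1.2 4.1 0.3]
```

View pics/s3.png

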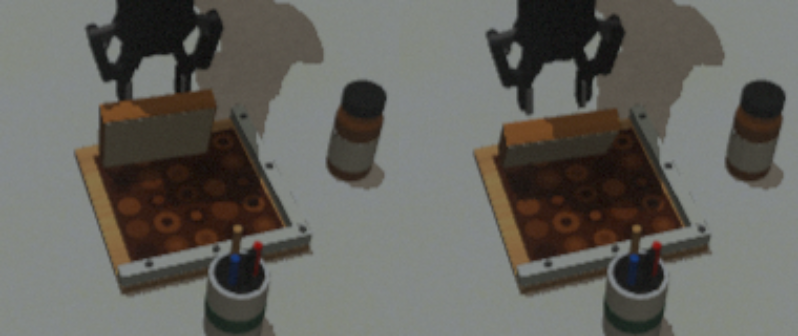

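The left frame shows the block just starting to tip. In the right frame it is past balance, falling freely, with the fingers clear. I'll back off and measure where it lies.

```bash
python3 -m inch '[[0.005,0,0,0],[0.02,0,0,0],[0.02,0,0,0],[0.02,0,0,0],[0.015,0,0,0],[0,0,0,0],[0,0,0,0],[0,0,0,0]]'
python3 - <<'E'
from h import *
import cv2
to(.45,.02,.095,199.4)
g=lambda i:np.clip(255*(i/255.)**.55,0,255).astype('uint8')
a=bot.read_camera('top')['color'][155:300,190:340,::-1];b=bot.read_camera('scene')['color'][155:275,245:375,::-1]
a=cv2.resize(a,None,fx=3,fy=3,interpolation=cv2.INTER_CUBIC);b=cv2.resize(b,None,fx=2.6,fy=3.625,interpolation=cv2.INTER_CUBIC)
cv2.imwrite('pics/l1.png',g(np.hstack([a,b])))
E
```

```text
t: 5.65
eef_pos: [0.4356, 0.0163, 0.0955]
tool_rot: [0.001, -0.128, 0.992, 0.0]
contact_force: [0.2, -0.2, 0.5]
gripper_width: 0.587
grasp_force: 0.0
t 5.65 p [0.4356 0.0163 0.0955] psi -165.34 turn -4.74 shift mm after turn [-14.8  -1.3   0.5]
```

View pics/l1.png

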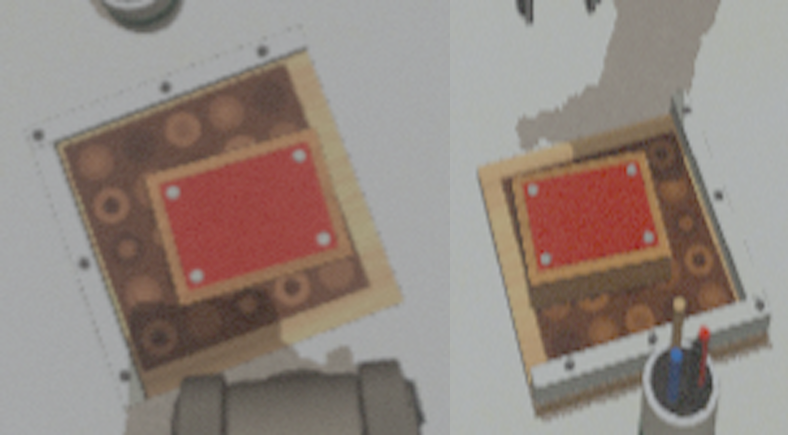

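The block is lying flat, red side up. Its corners in the left crop are (148,177), (183,303), (350,250) and (312,130). I'll fit its pose in the jig's frame.

```bash
cat >> h.py <<'E'
JP=np.array([.571,.0745,0]);JA=.338
def lying(uv4,f,off=(190,155)):
    C=cams();t='top';L=[(45,60,0),(-45,60,0),(-45,-60,0),(45,-60,0)]
    p,r=fit([(t,l,(np.array(u)+.5)/f-.5+off) for l,u in zip(L,uv4)],C,.036,[.55,.05,.3])
    j=R(-JA)@(np.array([p[0],p[1],0])-JP);print('world',p.round(4),'jig mm',(1e3*j).round(1),'rel deg',np.degrees(p[2]-JA).round(2),'res',r.round(1).tolist())
def tj(x,y,z,rel=180):
    w=JP+R(JA)@[x/1e3,y/1e3,0];to(w[0],w[1],z,np.degrees(JA)+rel)
E
python3 -c "
from h import *
lying([(148,177),(183,303),(350,250),(312,130)],3)
tj(-90,-20,.034)"
```

```text
world [0.5696 0.0519 0.2767] jig mm [ -8.8 -20.9   0. ] rel deg -3.51 res [[-1.6, -0.2], [-0.5, 0.7], [1.3, 0.6], [0.6, -2.1]]
t 5.85 p [0.4351 0.0162 0.0953] psi -165.34 turn -4.71 shift mm after turn [-57.6 -10.   61.3]
```

```bash
python3 -m inch '[[0,0,0,-4.7],[-0.02,-0.0035,0,0],[-0.02,-0.0035,0,0],[-0.0176,-0.003,0,0],[0,0,0.02,0],[0,0,0.02,0],[0,0,0.0215,0],[0,0,0,0],[0,0,0,0]]'
python3 -c "
from h import *
tj(-69,-20,.033);print(JP)"
```

```text
t: 6.75
eef_pos: [0.4921, 0.0255, 0.0338]
tool_rot: [-0.0, -0.168, 0.986, -0.0]
contact_force: [-0.1, 0.3, -0.3]
gripper_width: 0.587
grasp_force: 0.0
t 6.75 p [0.4921 0.0255 0.0338] psi -160.66 turn -0.03 shift mm after turn [-21.7   0.    0.8]
[0.571  0.0745 0.    ]
```

```bash
python3 -m inch '[[-0.008,0,0,0],[-0.008,0,0,0],[-0.003,0,0,0],[-0.003,0,0,0],[-0.003,0,0,0],[-0.003,0,0,0],[-0.003,0,0,0],[-0.003,0,0,0],[-0.003,0,0,0],[-0.003,0,0,0],[-0.003,0,0,0],[-0.003,0,0,0]]'
python3 -m inch '[[-0.003,0,0,0],[-0.003,0,0,0],[-0.003,0,0,0],[-0.003,0,0,0],[-0.003,0,0,0]]'
python3 -m inch '[[-0.003,0,0,0],[-0.003,0,0,0],[0,0,0,0]]'
python3 -c "
from h import *
tj(-16,-20,.033)"
```

```text
t: 7.95
eef_pos: [0.536, 0.0413, 0.0337]
tool_rot: [0.0, -0.168, 0.986, 0.0]
contact_force: [-1.8, -1.0, -1.0]
gripper_width: 0.585
grasp_force: 0.9
t: 8.45
eef_pos: [0.55, 0.046, 0.0338]
tool_rot: [0.0, -0.168, 0.986, 0.0]
contact_force: [-2.1, -0.3, -1.8]
gripper_width: 0.586
grasp_force: 0.8
t: 8.75
eef_pos: [0.5563, 0.0482, 0.034]
tool_rot: [0.001, -0.168, 0.986, 0.0]
contact_force: [-0.2, 0.5, -0.1]
gripper_width: 0.585
grasp_force: 0.1
t 8.75 p [0.5563 0.0482 0.034 ] psi -160.64 turn -0.01 shift mm after turn [-6.6 -0.   1. ]
```

```bash
python3 -m inch '[[-0.002,0,0,0],[-0.002,0,0,0],[0,0,0,0]]'
python3 -m inch '[[-0.001,0,0,0],[-0.001,0,0,0]]'
python3 -m inch '[[-0.001,0,0,0],[-0.001,0,0,0]]'
```

```text
t: 9.05
eef_pos: [0.5587, 0.0489, 0.0338]
tool_rot: [-0.0, -0.168, 0.986, -0.0]
contact_force: [-3.1, -1.3, 0.8]
gripper_width: 0.586
grasp_force: 1.5
t: 9.25
eef_pos: [0.5604, 0.0495, 0.0338]
tool_rot: [-0.001, -0.168, 0.986, -0.0]
contact_force: [-3.7, -2.0, 3.0]
gripper_width: 0.588
grasp_force: 2.3
t: 9.45
eef_pos: [0.562, 0.0501, 0.0337]
tool_rot: [-0.001, -0.168, 0.986, -0.0]
contact_force: [-7.4, -2.1, 6.6]
gripper_width: 0.586
grasp_force: 4.4
```

```bash
python3 -m inch '[[-0.001,0,0,0],[0,0,0,0]]'
python3 - <<'E'
from h import *
import cv2
tj(-16,-20,.033)
g=lambda i:np.clip(255*(i/255.)**.55,0,255).astype('uint8')
a=bot.read_camera('top')['color'][155:300,190:340,::-1];b=bot.read_camera('scene')['color'][155:275,245:375,::-1]
a=cv2.resize(a,None,fx=3,fy=3,interpolation=cv2.INTER_CUBIC);b=cv2.resize(b,None,fx=2.6,fy=3.625,interpolation=cv2.INTER_CUBIC)
cv2.imwrite('pics/l2.png',g(np.hstack([a,b])))
E
```

```text
t: 9.65
eef_pos: [0.562, 0.05, 0.0336]
tool_rot: [-0.002, -0.168, 0.986, -0.0]
contact_force: [-8.9, -2.8, 8.1]
gripper_width: 0.584
grasp_force: 4.6
t 9.65 p [0.562  0.05   0.0336] psi -160.68 turn -0.04 shift mm after turn [-0.6  0.1  0.6]
```

View pics/l2.png

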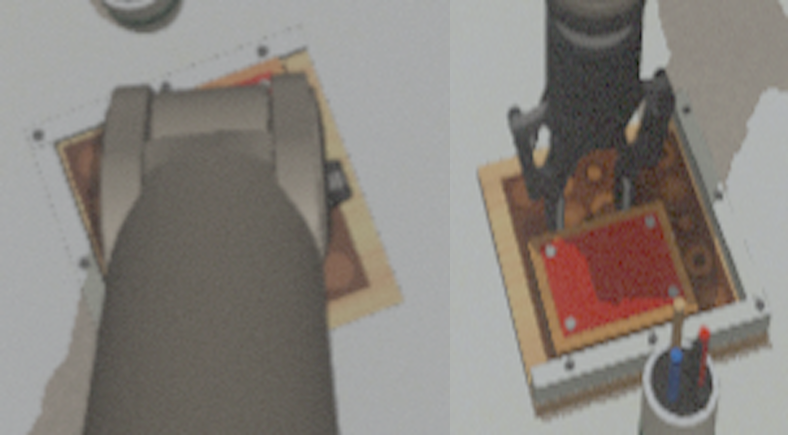

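Right view: the block now lies square along the +x stop, at about (610,335), and the left view is hidden by the arm. Next I'll push along jig +y on the −y edge.

```bash
python3 -m inch '[[0.004,0,0,0],[0.02,0,0,0],[0,0,-0.03,0],[0,0,-0.03,0],[0,0,-0.03,0]]'
python3 -m inch '[[0,0,0,8.5],[0,0,0,8.5],[0,0,0,8.5],[0,0,0,8.5],[0,0,0,8.5],[0,0,0,8.5],[0,0,0,8.5],[0,0,0,8.5],[0,0,0,8.5],[0,0,0,8.5],[0,0,0,5],[0,0,0,0]]'
python3 -c "
from h import *
tj(36,-118,.034,90);print(bot.get_obs()['q'].round(2))"
```

```text
t: 10.25
eef_pos: [0.5425, 0.0434, 0.1252]
tool_rot: [0.001, -0.168, 0.986, 0.0]
contact_force: [1.2, 1.0, 0.4]
gripper_width: 0.584
grasp_force: 0.0
t: 11.45
eef_pos: [0.5425, 0.0435, 0.1241]
tool_rot: [0.001, 0.578, 0.816, 0.001]
contact_force: [-0.0, 0.6, 0.5]
gripper_width: 0.584
grasp_force: 0.0
t 11.45 p [0.5425 0.0435 0.1241] psi 109.36 turn -0.0 shift mm after turn [-98.2  73.2  90.1]
[-0.66  0.48  0.6   2.01 -0.38  0.77  0.51]
```

```bash
python3 -m inch '[[-0.0246,0.0183,0,0],[-0.0246,0.0183,0,0],[-0.0246,0.0183,0,0],[-0.0245,0.0183,0,0],[0,0,0.03,0],[0,0,0.03,0],[0,0,0.03,0],[0,0,0,0],[0,0,0,0]]' 0.035
python3 - <<'E'
from h import *
import cv2
tj(36,-92,.034,90)
g=lambda i:np.clip(255*(i/255.)**.55,0,255).astype('uint8')
a=bot.read_camera('top')['color'][155:300,190:340,::-1]
w=bot.read_camera('wrist')['color'][:,:,::-1]
cv2.imwrite('pics/l3.png',g(np.hstack([cv2.resize(a,(450,435)),cv2.resize(w,(350,435))])))
E
```

```text
t: 12.35
eef_pos: [0.6433, -0.0257, 0.0341]
tool_rot: [0.0, 0.578, 0.816, 0.0]
contact_force: [1.5, 0.3, -0.1]
gripper_width: 0.417
grasp_force: 0.0
t 12.35 p [ 0.6433 -0.0257  0.0341] psi 109.43 turn 0.06 shift mm after turn [26.5  1.   0.1]
```

View pics/l3.png

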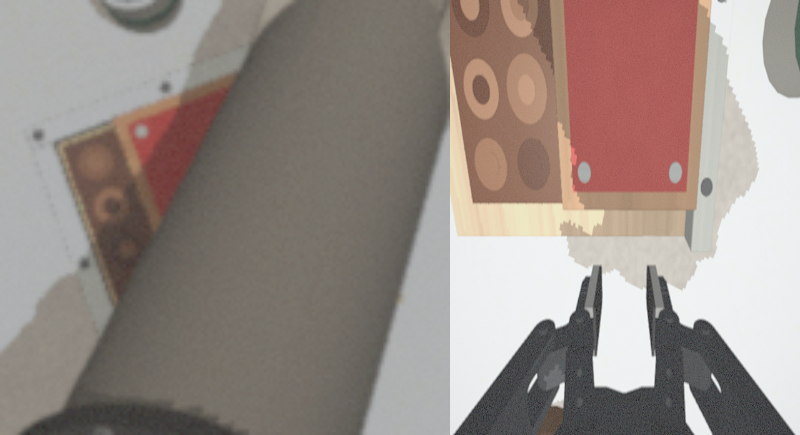

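The wrist view shows the block flush with the +x stop, with both fingers centred on its near −y edge (y≈208) at px (600,270) and (653,270). I'll push +y.

```bash
python3 -m inch '[[0.008,0,0,0],[0.008,0,0,0],[0.003,0,0,0],[0.003,0,0,0],[0.003,0,0,0],[0.003,0,0,0],[0.003,0,0,0],[0.003,0,0,0],[0.003,0,0,0],[0.003,0,0,0],[0.003,0,0,0],[0.003,0,0,0]]'
python3 -m inch '[[0.003,0,0,0],[0.003,0,0,0],[0.003,0,0,0],[0.003,0,0,0],[0.003,0,0,0]]'
python3 -m inch '[[0.002,0,0,0],[0.002,0,0,0],[0,0,0,0]]'
python3 -c "
from h import *
tj(36,-46,.034,90)"
```

```text
t: 13.65
eef_pos: [0.6276, 0.0178, 0.0338]
tool_rot: [0.0, 0.578, 0.816, -0.0]
contact_force: [0.6, -2.6, 0.2]
gripper_width: 0.411
grasp_force: 1.3
t: 14.15
eef_pos: [0.6226, 0.0321, 0.0338]
tool_rot: [0.0, 0.578, 0.816, -0.0]
contact_force: [0.4, -2.9, 0.0]
gripper_width: 0.408
grasp_force: 1.4
t: 14.45
eef_pos: [0.6212, 0.0362, 0.0338]
tool_rot: [-0.0, 0.578, 0.816, 0.0]
contact_force: [0.1, -2.0, 0.4]
gripper_width: 0.413
grasp_force: 0.9
t 14.45 p [0.6212 0.0362 0.0338] psi 109.37 turn -0.0 shift mm after turn [ 6.8  1.3 -0.2]
```

```bash
python3 -m inch '[[0.002,0,0,0],[0.002,0,0,0],[0,0,0,0]]'
python3 -m inch '[[0.001,0,0,0],[0.001,0,0,0]]'
python3 -m inch '[[0.001,0,0,0],[0.001,0,0,0]]'
```

```text
t: 14.75
eef_pos: [0.6199, 0.0397, 0.0338]
tool_rot: [-0.0, 0.578, 0.816, 0.0]
contact_force: [0.2, -3.3, 0.1]
gripper_width: 0.409
grasp_force: 1.1
t: 14.95
eef_pos: [0.6194, 0.0412, 0.0338]
tool_rot: [0.0, 0.578, 0.816, -0.0]
contact_force: [0.6, -3.3, -0.1]
gripper_width: 0.412
grasp_force: 1.6
t: 15.15
eef_pos: [0.6189, 0.0427, 0.0338]
tool_rot: [0.0, 0.578, 0.816, -0.0]
contact_force: [1.7, -5.7, -0.6]
gripper_width: 0.409
grasp_force: 3.1
```

```bash
python3 -m inch '[[0.001,0,0,0],[0.001,0,0,0],[0,0,0,0]]'
python3 -c "
from h import *
tj(36,-46,.034,90)"
```

```text
t: 15.45
eef_pos: [0.6189, 0.0427, 0.034]
tool_rot: [0.002, 0.579, 0.815, -0.001]
contact_force: [2.5, -8.3, -2.0]
gripper_width: 0.41
grasp_force: 4.2
t 15.45 p [0.6189 0.0427 0.034 ] psi 109.27 turn -0.1 shift mm after turn [-0.2  1.4  0. ]
```

The y stop has been reached: motion stopped and the force is 8.7 N. I'll back off, rise, and press x once more at the new y.

```bash
python3 -m inch '[[-0.006,0,0,0],[-0.02,0,0,0],[0,0,-0.03,0],[0,0,-0.03,0],[0,0,-0.03,0]]' 0.05
python3 -m inch '[[0,0,0,-8.5],[0,0,0,-8.5],[0,0,0,-8.5],[0,0,0,-8.5],[0,0,0,-8.5],[0,0,0,-8.5],[0,0,0,-8.5],[0,0,0,-8.5],[0,0,0,-8.5],[0,0,0,-8.5],[0,0,0,-5],[0,0,0,0]]'
python3 -c "
from h import *
tj(-50,20,.034)"
```

```text
t: 15.95
eef_pos: [0.6262, 0.0218, 0.1244]
tool_rot: [-0.001, 0.578, 0.816, 0.0]
contact_force: [0.2, 0.1, 0.7]
gripper_width: 0.589
grasp_force: 0.0
t: 17.15
eef_pos: [0.6264, 0.0216, 0.1238]
tool_rot: [-0.0, -0.169, 0.986, 0.001]
contact_force: [0.3, -0.7, 0.2]
gripper_width: 0.585
grasp_force: 0.0
t 17.15 p [0.6264 0.0216 0.1238] psi -160.58 turn 0.05 shift mm after turn [84.7 88.3 89.8]
```

```bash
python3 -m inch '[[0.0212,0.0221,0,0],[0.0212,0.0221,0,0],[0.0212,0.0221,0,0],[0.0211,0.022,0,0],[0,0,0.03,0],[0,0,0.03,0],[0,0,0.0298,0],[0,0,0,0]]'
python3 -m inch '[[-0.008,0,0,0],[-0.008,0,0,0],[-0.008,0,0,0],[-0.003,0,0,0],[-0.002,0,0,0],[-0.001,0,0,0],[-0.001,0,0,0],[0,0,0,0]]'
python3 -m inch '[[-0.001,0,0,0],[-0.001,0,0,0],[0,0,0,0]]'
python3 -c "
from h import *
tj(-16,20,.034)"
```

```text
t: 17.95
eef_pos: [0.5146, 0.076, 0.0311]
tool_rot: [-0.003, -0.167, 0.986, -0.0]
contact_force: [-0.8, 0.2, 0.9]
gripper_width: 0.585
grasp_force: 0.0
t: 18.75
eef_pos: [0.5466, 0.0861, 0.034]
tool_rot: [-0.0, -0.168, 0.986, 0.0]
contact_force: [-0.3, -0.1, -0.4]
gripper_width: 0.586
grasp_force: 0.0
t: 19.05
eef_pos: [0.5487, 0.0868, 0.034]
tool_rot: [0.0, -0.168, 0.986, 0.0]
contact_force: [-0.3, 0.3, 0.3]
gripper_width: 0.58
grasp_force: 0.0
t 19.05 p [0.5487 0.0868 0.034 ] psi -160.65 turn -0.02 shift mm after turn [-0.9  1.  -0. ]
```

```bash
python3 -m inch '[[-0.001,0,0,0],[-0.001,0,0,0],[0,0,0,0]]'
python3 -m inch '[[-0.001,0,0,0],[-0.001,0,0,0],[0,0,0,0]]'
```

```text
t: 19.35
eef_pos: [0.5489, 0.0869, 0.0337]
tool_rot: [-0.002, -0.168, 0.986, -0.0]
contact_force: [-4.1, -0.5, 3.5]
gripper_width: 0.583
grasp_force: 2.5
t: 19.65
eef_pos: [0.549, 0.0868, 0.0334]
tool_rot: [-0.004, -0.168, 0.986, -0.0]
contact_force: [-9.3, -3.3, 8.1]
gripper_width: 0.59
grasp_force: 4.7
```

```bash
python3 -m inch '[[0.006,0,0,0],[0.02,0,0,0],[0.02,0,0,0],[0.02,0,-0.02,0],[0.02,0,-0.03,0],[0,0,-0.03,0],[0,0,-0.03,0],[0,0,-0.03,0],[0,0,0,0],[0,0,0,0]]'
python3 - <<'E'
from h import *
import cv2
g=lambda i:np.clip(255*(i/255.)**.55,0,255).astype('uint8')
a=bot.read_camera('top')['color'][120:300,140:410,::-1];b=bot.read_camera('scene')['color'][155:305,185:410,::-1]
a=cv2.resize(a,None,fx=1.6,fy=2.4,interpolation=cv2.INTER_CUBIC) if 0 else cv2.resize(a[35:180,50:170],None,fx=3.4,fy=3.4,interpolation=cv2.INTER_CUBIC)
b=cv2.resize(b,(390,a.shape[0]))
cv2.imwrite('pics/f.png',g(np.hstack([a,b])))
C=cams();H=JP+R(JA)@[.04,.025,0]
L=[(45,60),(-45,60),(-45,-60),(45,-60)]
print([((proj(C['top'],R(JA)@[x/1e3,y/1e3,0]+H+[0,0,.036])[0]-[190,155]+.5)*3.4-.5).round().tolist() for x,y in L])
E
```

```text
t: 20.65
eef_pos: [0.4719, 0.0599, 0.1746]
tool_rot: [0.001, -0.168, 0.986, 0.0]
contact_force: [-0.3, 0.1, -0.3]
gripper_width: 0.584
grasp_force: 0.0
[[60.0, 158.0], [111.0, 300.0], [301.0, 228.0], [248.0, 87.0]]
```

View pics/f.png

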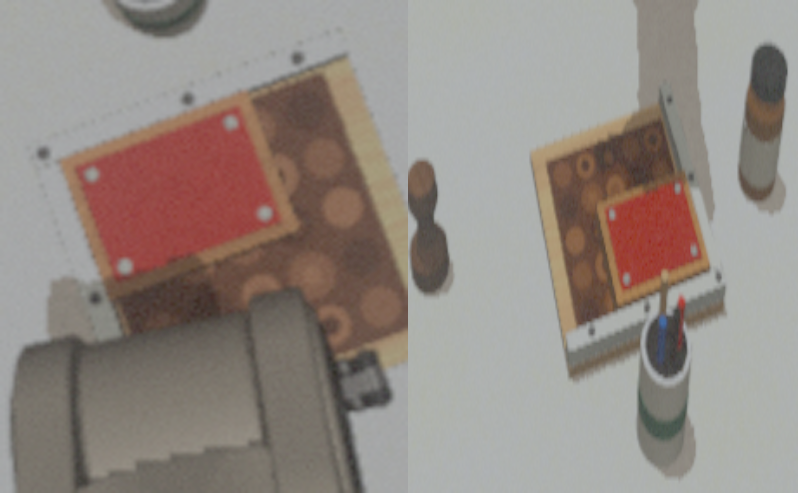

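The block's corners at (62,158), (108,298), (297,228) and (247,92) match the predicted home position to about 1.5 camera pixels, flush against both stops. The bystanders are undisturbed and the arm is clear.

```bash
python3 -c "
from station import bot
print(bot.hand_in())"
```

```text
the job is handed in; nothing more can be done
None
```

The block lies pad-down on the die plate, snug and square against both stops in the last pictures, with the dye jar, stamp and pen pot undisturbed; I handed the job in at about 21 s of the 61 s allowed.

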